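# Stir the airing walnuts, then hold the dispenser's sprung lid half open

## Robot

A 6-joint arm with a two-finger parallel gripper is mounted at the origin on the work surface. World frame = base frame: x ahead of the robot, y to its left, z up, the work surface at z = 0. Lengths are in mm, angles in rad, forces in N, time in s.
With the tool pointing down it reaches from about 275 to 750 mm from the base axis. Payload 10.2 kg.
Tool frame: the origin (TCP) lies at the very end of the fingers, on their centre line; the grasp point (between the pads) lies 19 mm behind it; z points along the fingers, y is the line along which they close (so a half turn about z gives the same grasp; the last joint's range is limited). The gripper opens to 85 mm and grips with 20 to 120 N. Pads are 22 mm wide; open, the fingers measure 114 mm over their backs; the gripper's body (76 mm by 85 mm) begins 54 mm behind the grasp point. The pads swing forward as they close: fully open they stand 13 mm farther back than shut.
Start: joints at [-1.403, 0.313, 1.498, -0, 1.331, -0.223], TCP at [199.975, -485.429, 231.294] pointing down, gripper open.
Joint ranges: [-2.94, 2.94], [-0.97, 2.17], [0.19, 2.56], [-1.23, 4.37], [0.02, 3.11], [-2.88, 2.88]. Speed limits (rad/s): [2.39, 2.39, 3.01, 3.14, 3.14, 3.14].

## Interface

Orientations are given as a unit quaternion [w, x, y, z].
In Python, from rig import ctrl gives the robot as it stands.
- The arm moves only by the shell command python3 -m pendant 'ROWS' [FORCE]. ROWS is JSON, a list that holds one entry, the list of rows, each a list of 5 numbers: the shift along the tool's x, y, z normalised to -1 to 1, where 1 is 200 mm, then the turn about the tool's z normalised to -1 to 1, where 1 is pi rad, then the opening, from 0 (shut) to 1 (fully open). In form: [[[dx, dy, dz, spin, hand], ...]]. A call has 1 to 12 rows; each row is the pose to reach, as a shift and turn from the pose commanded when the call began, along the tool's axes at that moment, turning the shorter way round; what a row does not reach only later rows make up. A row lasts 1/10 s, in which the tool goes at most 50 mm and 8.59 degrees, less where a joint would pass 70% of its speed; a pose out of reach is approached as far as the arm can. A call with a number of a shift or a turn outside -1 to 1 is refused whole. A call with a gripper value outside its range is refused whole. The fingers move at their own pace and stop on an object; FORCE is the grip in N (left out, the last holds). Time passes only in rows, so rows that repeat a pose let the fingers close. It gives the time, the measured TCP pose, the force, the opening and the grip force at its end, in the units of the state.
- ctrl.sense(): the state, without advancing time (a new reading comes with each control period).
- ctrl.capture(name): name is "scene" or "top"; returns (picture, depth): 400x640x3 uint8, blue, green, red; 400x640 float32, mm along the optical axis (not along the pixel's ray), 0 where there is no reading.
- ctrl.get_calibration(name): a dict with "K" (3x3 intrinsics, pixels), "D" ([k1, k2, p1, p2, k3] as OpenCV has them; the pictures are not rectified), "origin" and "rotation" of the camera in the world. Camera axes: x right, y down, z forward; pixel columns grow to the right and rows downward; lengths in mm; the calibration is good to about 2 mm. A picture is of the moment at which its call begins. get_calibration takes no time and is no camera call.
- ctrl.finish_job(): hands the job in; it is judged then, once.
The state is a dict: "time_s": time; "joints": joint angles; "dq": joint speeds; "tau": joint torques, N m; "eef_pos": TCP position; "ee_rot": TCP orientation; "force": force on the tool from outside, world axes, zero at the start; "wrist_torque": the same for the moment, N m; "grip_width": opening from 0.0 (shut) to 1.0 (fully open); "grip_force": force on a finger pad.
Only numpy, scipy, OpenCV 4.12 (cv2) and the standard library are available. Lean on these libraries where they do the work, as an engineer would, in place of code of your own. Each camera call takes 0.05 s, during which the arm holds its last target. There are 200 camera calls.

## Task

Take the wooden stirring stick out of its block and stir the walnuts in the steel bowl with it until every one of them has clearly changed its place, keeping them in the bowl and the bowl where it stands, then stand the stick back in its block. Then open the sprung lid of the plastic dispenser by its side lever to 45 degrees and hold it there, ready for the walnuts to be tipped in: the program finishes while still holding the lid open, without letting go. Leave the other things on the crate where they are.

Things in the scene. Friction and masses are not known exactly. Their poses are not given: they have to be found in the camera images.
- bowl: stainless steel mixing bowl, loose, upright, 65 mm high, 166 mm across the rim, inner floor 128 mm across and 4 mm above its underside, walls 3 mm thick and flaring slightly. Circling a stick in it at about 30 mm from its centre pushes the walnuts round; much wider circles jam them against the wall. It stands to the robot's left or right, with the dispenser on the other side. Origin: centre of its underside; z up.
- walnut0: walnut in its shell, one of four alike, round, 34 mm across and high, 14 g, lying in the bowl; at the start the four form a ring of about 40 mm radius round the bowl's centre, which is left free. Origin: its centre.
- walnut1: walnut in its shell, one of four alike, round, 34 mm across and high, 14 g, lying in the bowl; at the start the four form a ring of about 40 mm radius round the bowl's centre, which is left free. Origin: its centre.
- walnut2: walnut in its shell, one of four alike, round, 34 mm across and high, 14 g, lying in the bowl; at the start the four form a ring of about 40 mm radius round the bowl's centre, which is left free. Origin: its centre.
- walnut3: walnut in its shell, one of four alike, round, 34 mm across and high, 14 g, lying in the bowl; at the start the four form a ring of about 40 mm radius round the bowl's centre, which is left free. Origin: its centre.
- stick: light wooden stirring stick, 200 mm long, 70 g: round shaft 20 mm thick over the lower 130 mm, square grip 22 x 22 mm over the top 70 mm. At the start it stands upright in the holder block with its foot 15 mm above the crate and its top at 215 mm. Origin: centre of its foot (lower end); z along the stick to the grip; x and y square to the grip's flat sides.
- holder_hole0 (a point): centre of the mouth of the round hole in the dark wooden holder block, which is fixed (80 x 80 x 70 mm), between bowl and dispenser. Hole 34 mm wide with a chamfered mouth, 55 mm deep; the mouth is 70 mm above the crate. z up.
- dispenser: plastic dispenser screwed to the crate: square white hopper 110 x 110 mm with grey foot plate (150 x 140 mm), chute at the front, and a flat grey hinged lid on top, 130 mm up. Origin: centre of its underside; x points from the front (chute, towards the robot) to the back (hinge), turned up to 0.35 rad about the vertical; y to the left; z up. The hinge line runs along y through x = 55 mm, z = 130 mm of this frame. The lever stands off its right side (y = -98 mm).
- flap (a joint): opening angle of the dispenser's lid and lever, which are one rigid piece, rad: 0 shut, 0.785 is 45 degrees, stop at 1.45. A spring (about 0.15 N m at shut, 0.25 N m at 45 degrees) shuts it as soon as it is let go. The lid's front edge rises as it opens. Pushing the lever's upper end backward (dispenser's +x, away from the robot) opens it; about 5 N needed 50 mm from the hinge.
- lever_tip (a point): middle of the upper end of the grey lever bar, 85 mm from the hinge line; the bar is 24 mm wide along the hinge line and 10 mm thick. Shut, it leans 25 degrees from the vertical towards the dispenser's front (tip 207 mm above the crate, 36 mm in front of the hinge line); with the lid 45 degrees open it leans 20 degrees to the back (tip 210 mm up, 29 mm behind the hinge line). 31 mm are clear between lever and hopper side.
- lever_root (a point): point on the hinge line in the middle of the lever bar's lower end, 130 mm above the crate; it does not move.
- jug: blue plastic jug, bystander, 190 mm high, 110 mm wide. Origin: centre of underside.
- potlid: aluminium pot lid, bystander, 184 mm across, 45 mm high with its knob, lying flat. Origin: centre of underside.
- saltpot: white ceramic salt pot, bystander, 72 mm across, 88 mm high. Origin: centre of underside.
- mug: blue-glazed ceramic mug, bystander, 76 mm across, 85 mm high. Origin: centre of underside.
- jar: glass jar with steel cap, bystander, 68 mm across, 100 mm high. Origin: centre of underside.
- tin: round steel tin, bystander, 82 mm across, 62 mm high. Origin: centre of underside.

How it is judged:
By the outcome, as a careful person would: the job done as asked, in the order asked, and still so for the second after the job is handed in, while the arm keeps its last pose, push and grip.
It also fails if it takes over 69 s, if anything falls off the work surface, if the arm or the gripper's body presses on something with over 40 N, if the wrist force passes 120 N, or if a joint passes its speed limit or range.

## Working session

There is one attempt and no reset: what is moved stays moved. The work goes in short steps, Python scripts to look and compute and a shell command to move; the robot and the scene stay as the last step left them, time stands still between calls to the robot, and variables do not carry over. Pictures are saved under pics/ and viewed, at most 11 in all, crops included, and the job is handed in when it is done.

```bash
mkdir -p pics; ls; python3 - <<'E'
from rig import ctrl
import cv2,numpy as np
s=ctrl.sense();print(s)
for n in("scene","top"):
    p,d=ctrl.capture(n);cv2.imwrite(f"pics/{n}0.png",p);np.save(f"pics/{n}0.npy",d);c=ctrl.get_calibration(n);print(n,c)
E
```

```text
pics
{'time_s': 0.0, 'joints': array([-1.40342425e+00,  3.13435281e-01,  1.49846968e+00,  1.45869594e-06,
        1.33098479e+00, -2.23415870e-01]), 'dq': array([-0.00077249,  0.00029349,  0.0005029 , -0.00062461,  0.00067774,
       -0.00092185]), 'tau': array([-4.43851977e-04, -4.12268078e+01, -2.59740704e+01, -2.56997337e-04,
        4.15067916e-03, -1.18862795e-05]), 'eef_pos': array([ 199.91743613, -485.15866627,  230.73033436]), 'ee_rot': array([-6.48274737e-04,  9.80971082e-01,  1.94152816e-01,  1.88792855e-05]), 'force': array([-0.1189564 , -0.59225806, -0.86696479]), 'wrist_torque': array([-0.01447241,  0.03825806,  0.01753293]), 'grip_force': 0.0, 'grip_width': 1.0049208731871466}
scene {'K': array([[457.74164222,   0.        , 322.04153738],
       [  0.        , 457.74164222, 202.0042319 ],
       [  0.        ,   0.        ,   1.        ]]), 'D': array([-0.04905442,  0.        ,  0.        ,  0.        ,  0.        ]), 'origin': array([1150.99319878, -531.05098024, 1051.35254035]), 'rotation': array([-0.30432294,  0.84192231,  0.41925037, -0.15094205])}
top {'K': array([[463.86215919,   0.        , 313.24737067],
       [  0.        , 463.86215919, 198.47933085],
       [  0.        ,   0.        ,   1.        ]]), 'D': array([0.02102886, 0.        , 0.        , 0.        , 0.        ]), 'origin': array([ 372.79964582,  -80.32524831, 1502.76627887]), 'rotation': array([-0.06057995,  0.7133409 , -0.69630998,  0.05125656])}
```

View pics/scene0.png

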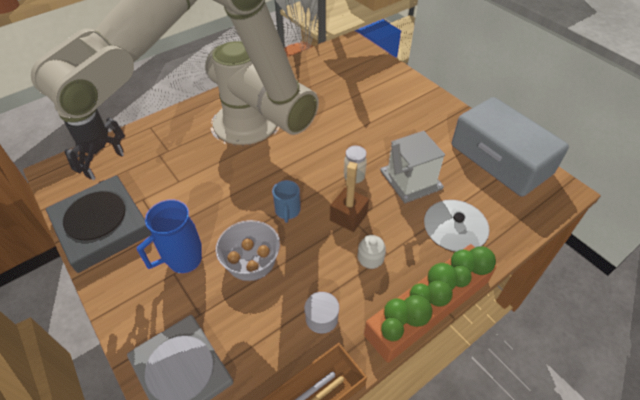

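View pics/top0.png

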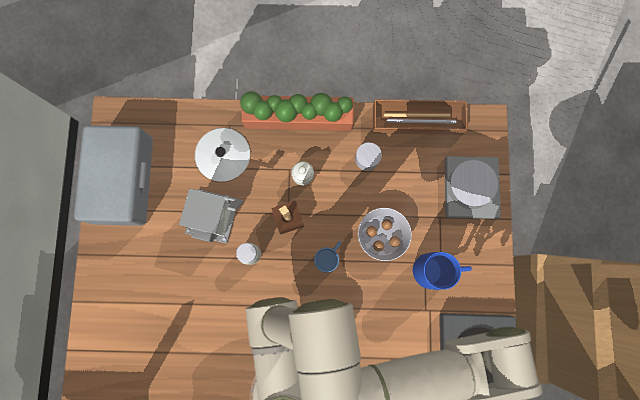

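The scene view shows the bowl (248,250), block and stick (350,190), dispenser (415,165) and jug (175,237). In the top view they are the bowl (385,234), stick grip top (285,212), block (288,218), dispenser (208,214) with lever near (230,225), and mug (326,260).

```bash
cat >h.py <<'E'
import cv2,numpy as np
from rig import ctrl
from scipy.spatial.transform import Rotation as R
def cal(n):
    c=ctrl.get_calibration(n);return c['K'],c['D'],np.array(c['origin']),R.from_quat(np.roll(c['rotation'],-1)).as_matrix()
def rays(n,uv):
    K,D,o,M=cal(n);q=cv2.undistortPoints(np.float64(uv).reshape(-1,1,2),K,D)[:,0]
    return o,np.c_[q,np.ones(len(q))]@M.T
def plane(n,uv,z):
    o,r=rays(n,uv);return o+r*((z-o[2])/r[:,2])[:,None]
def cloud(n,d):
    v,u=np.mgrid[:400,:640];o,r=rays(n,np.c_[u.ravel(),v.ravel()]);return (o+r*d.reshape(-1,1)).reshape(400,640,3)
E
python3 - <<'E'
from h import *
p=cv2.imread('pics/top0.png');d=np.load('pics/top0.npy');P=cloud('top',d);Z=P[...,2]
np.set_printoptions(precision=1,suppress=True)
print('table z',np.median(Z[280:300,150:230]))
def reg(n,u0,u1,v0,v1,z0,z1,P=P):
    S=P[v0:v1,u0:u1];m=(S[...,2]>z0)&(S[...,2]<z1);
    q=S[m];print(n,len(q),'mean',q.mean(0),'min',q.min(0),'max',q.max(0))
    if len(q)>4: r=cv2.minAreaRect(np.float32(q[:,:2]));print('   rect',r)
    return q
q=reg('bowl rim',350,420,200,270,58,75)
reg('block',265,310,195,240,64,76);reg('sticktop',265,310,195,240,190,230)
reg('lid',175,245,180,250,122,142);reg('lever',175,250,180,250,150,230);reg('foot',170,250,180,250,4,30)
reg('mug',310,345,240,275,70,100);reg('jug',410,475,245,300,150,210);reg('jar',232,265,240,268,80,120);reg('salt',288,318,158,190,60,110)
# rim circle fit in convex hull
h=cv2.convexHull(np.float32(q[:,:2]));print(cv2.minEnclosingCircle(h))
hsv=cv2.cvtColor(p,cv2.COLOR_BGR2HSV)[200:270,350:420];m=((hsv[...,1]>90)&(hsv[...,0]<20)).astype(np.uint8)
k=P[200:270,350:420];c=q[:,:2].mean(0);m[np.linalg.norm(k[...,:2]-c,axis=2)>68]=0
n,l,s,ce=cv2.connectedComponentsWithStats(m)
for i in range(1,n):
    if s[i,4]>15:print('walnut',s[i,4],ce[i]+[350,200],plane('top',[ce[i]+[350,200]],25))
d2=np.load('pics/scene0.npy');P2=cloud('scene',d2)
reg('S lever',380,450,125,200,150,230,P2);reg('S stick',335,370,150,215,180,230,P2);reg('S rim',210,285,215,285,58,75,P2)
for n,i,b in(('top','top0',(170,150,160,110)),('scene','scene0',(330,130,120,110))):
    x,y,w,hh=b;im=cv2.imread(f'pics/{i}.png')[y:y+hh,x:x+w];cv2.imwrite(f'pics/c_{i}.png',cv2.resize(im,None,fx=4,fy=4,interpolation=cv2.INTER_CUBIC))
a=cv2.imread('pics/c_top0.png');b=cv2.imread('pics/c_scene0.png');
H=440;c=np.hstack([a,b[:H]]);c=cv2.resize(c,(800,int(440*800/c.shape[1])));cv2.imwrite('pics/c.png',c)
E
```

```text
table z 0.37240387105930495
bowl rim 322 mean [ 494.4 -294.4   63.8] min [ 391.3 -385.4   58.1] max [ 577.8 -199.3   75. ]
   rect ((492.96722412109375, -298.7018737792969), (198.93264770507812, 164.81716918945312), 76.42037963867188)
block 501 mean [541.5  19.8  70.2] min [494.  -28.7  64.2] max [592.5  69.5  75.8]
   rect ((544.49609375, 21.433673858642578), (81.02039337158203, 79.81520080566406), 19.97178840637207)
sticktop 69 mean [542.7  20.4 212.7] min [530.2   7.2 192. ] max [555.6  34.4 219.8]
   rect ((544.1729736328125, 21.13568878173828), (22.89310073852539, 21.16387367248535), 35.3536491394043)
lid 1478 mean [547.9 266.  136. ] min [480.9 149.7 122.7] max [614.6 338.2 142. ]
   rect ((544.8207397460938, 243.46041870117188), (167.31907653808594, 121.02613067626953), 77.40750122070312)
lever 93 mean [557.1 165.6 187. ] min [541.2 152.9 150.3] max [576.  180.6 212.7]
   rect ((559.8914794921875, 166.2222442626953), (23.570825576782227, 38.087257385253906), 73.49629974365234)
foot 764 mean [537.3 261.3   9.2] min [437.1 145.6   4. ] max [668.5 415.2  29.9]
   rect ((552.33325
[... 1019 characters left out ...]
  25. ]]
walnut 85 [394.5 241.3] [[ 477.1 -318.9   25. ]]
walnut 84 [378.2 245.5] [[ 462.6 -267.4   25. ]]
S lever 200 mean [562.  165.3 181. ] min [543.3 152.  150.1] max [580.  179.5 212.9]
   rect ((561.9915161132812, 166.87391662597656), (25.82881736755371, 35.35743713378906), 75.86382293701172)
S stick 142 mean [551.9  19.1 203.3] min [536.9   7.7 180.1] max [564.2  39.  220.1]
   rect ((548.0145263671875, 21.830934524536133), (22.922529220581055, 29.050155639648438), 35.713253021240234)
S rim 422 mean [ 482.5 -274.6   63.6] min [ 415.4 -361.1   58. ] max [ 581.1 -196.5   71.4]
   rect ((498.9324035644531, -278.9086608886719), (163.54608154296875, 164.5923614501953), 5.7769904136657715)
```

View pics/c.png

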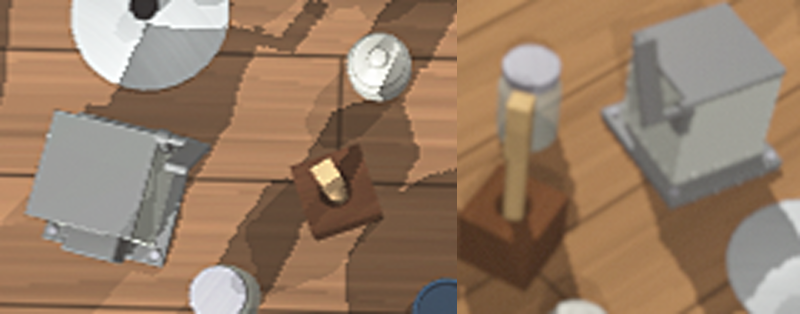

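The crop shows the block with its stick, grip edges turned about 35°, and the dispenser turned about -13°, with its lever on the bowl side. The heights and sizes match those given. I'll fly towards the stick and add a "how far" helper.

```bash
cat >>h.py <<'E'
def to(x,y,z,ydeg=None):
    s=ctrl.sense();M=R.from_quat(np.roll(s['ee_rot'],-1)).as_matrix();t=M.T@(np.array([x,y,z])-s['eef_pos'])
    a=np.degrees(np.arctan2(M[1,1],M[0,1]));print('t',round(s['time_s'],2),'pos',s['eef_pos'].round(1),'yaw_y',round(a,1),'shift/200',(t/200).round(3),'spin',None if ydeg is None else round(-((ydeg-a+90)%180-90)/180,4),'q',s['joints'].round(2),'F',s['force'].round(1),'w',round(s['grip_width'],3))
E
python3 -m pendant '[[[0,0,-0.25,0,1],[0.85,-0.56,-0.25,-0.07,1],[0.85,-0.56,-0.25,-0.07,1],[0.85,-0.56,-0.25,-0.07,1],[0.85,-0.56,-0.25,-0.07,1],[0.85,-0.56,-0.25,-0.07,1]]]'
python3 - <<'E'
from h import *
to(544.5,21.2,270,-54.5)
d=np.load('pics/top0.npy');P=cloud('top',d)
S=P[180:250,175:245];q=S[(S[...,2]>130)&(S[...,2]<142)&(S[...,1]>190)];print('lid',cv2.minAreaRect(np.float32(q[:,:2])),np.median(q[:,2]))
P2=cloud('scene',np.load('pics/scene0.npy'))
S=P2[125:200,380:460];q=S[(S[...,2]>131)&(S[...,2]<142)&(S[...,1]>190)];print('lidS',cv2.minAreaRect(np.float32(q[:,:2])),np.median(q[:,2]))
for X in (P[180:250,175:250],P2[125:200,380:450]):
    for a,b in((135,150),(150,170),(170,190),(195,215)):
        q=X[(X[...,2]>a)&(X[...,2]<b)&(X[...,1]<185)];print(a,len(q),q.mean(0) if len(q) else '')
E
```

```text
time_s: 0.7
eef_pos: [316.5, -313.3, 281.5]
ee_rot: [-0.0, 0.953, 0.303, 0.0]
force: [-0.7, -0.2, -0.1]
grip_width: 0.998
grip_force: 0.0
t 0.7 pos [ 316.5 -313.3  281.5] yaw_y -54.7 shift/200 [ 1.896 -0.707  0.06 ] spin -0.0012 q [-1.05  0.1   1.63  0.    1.41 -0.09] F [-0.7 -0.2 -0.1] w 0.998
lid ((548.2548217773438, 262.9073181152344), (127.86347961425781, 119.2496109008789), 77.40750122070312) 136.1995018470427
lidS ((549.313720703125, 264.8972473144531), (129.8755645751953, 121.7068099975586), 79.37454223632812) 136.0814858953231
135 18 [578.91788189 162.58924896 142.10314179]
150 22 [570.57613941 161.34012865 159.96646179]
170 25 [560.81575402 164.23819767 179.87367315]
195 42 [548.09408736 169.09855994 204.8370661 ]
135 46 [579.43536212 162.09448362 142.91294682]
150 69 [571.00592753 162.9613684  160.85636175]
170 58 [562.35027569 165.55007975 180.61107508]
195 55 [551.96158147 167.47430996 202.77077457]
```

```bash
python3 -m pendant '[[[0.95,-0.354,0.03,0,1],[0.95,-0.354,0.03,0,1],[0.95,-0.354,0.03,0,1],[0.95,-0.354,0.03,0,1],[0.95,-0.354,0.03,0,1]]]' && python3 -m pendant '[[[0.946,-0.354,0.03,0,1],[0.946,-0.354,0.03,0,1],[0.946,-0.354,0.03,0,1],[0.946,-0.354,0.03,0,1],[0.946,-0.354,0.03,0,1],[0.946,-0.354,0.03,0,1]]]'
python3 - <<'E'
from h import *
to(544.5,21.2,166,-54.5)
p,d=ctrl.capture('scene');cv2.imwrite('pics/s1.png',cv2.resize(p[80:240,250:450],None,fx=3,fy=3))
E
```

```text
time_s: 1.2
eef_pos: [431.3, -146.4, 274.9]
ee_rot: [-0.001, 0.953, 0.303, 0.0]
force: [-0.9, 0.1, 0.6]
grip_width: 1.001
grip_force: 0.0
time_s: 1.8
eef_pos: [544.1, 16.1, 268.6]
ee_rot: [-0.0, 0.954, 0.301, -0.001]
force: [0.6, -0.5, -0.8]
grip_width: 0.998
grip_force: 0.0
t 1.8 pos [544.1  16.1 268.6] yaw_y -54.9 shift/200 [ 0.017 -0.019  0.513] spin -0.0025 q [-0.19  0.33  1.37 -0.    1.44  0.77] F [ 0.6 -0.5 -0.8] w 0.998
```

View pics/s1.png

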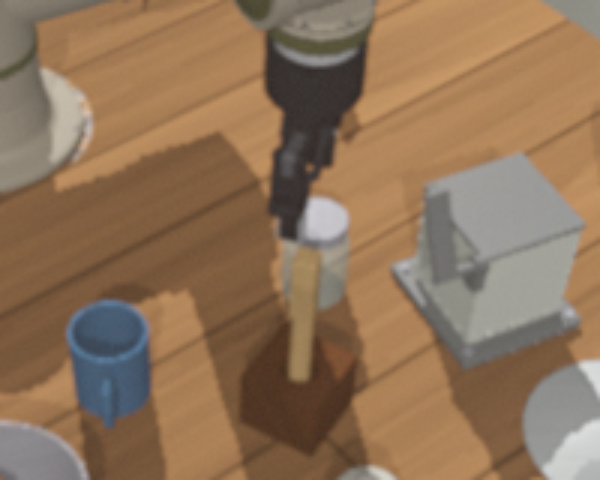

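The crop shows the gripper above and slightly behind the stick top (305,250), with the block and mug clear of it. I'll descend a little and read the settled position.

```bash
python3 -m pendant '[[[0,0,0.15,0,1],[0,0,0.15,0,1],[0,0,0.15,0,1]]]'
python3 - <<'E'
from h import *
to(544.5,21.2,166,-54.5)
E
```

```text
time_s: 2.15
eef_pos: [543.7, 15.1, 239.9]
ee_rot: [0.0, 0.954, 0.3, -0.0]
force: [0.7, 0.3, 0.4]
grip_width: 0.998
grip_force: 0.0
t 2.15 pos [543.7  15.1 239.9] yaw_y -55.1 shift/200 [ 0.021 -0.023  0.37 ] spin -0.0034 q [-0.19  0.35  1.43 -0.    1.37  0.77] F [0.7 0.3 0.4] w 0.998
```

```bash
python3 -m pendant '[[[0.021,-0.023,0,-0.003,1],[0.021,-0.023,0.15,-0.003,1],[0.021,-0.023,0.3,-0.003,1],[0.021,-0.023,0.37,-0.003,1],[0.021,-0.023,0.37,-0.003,1],[0.021,-0.023,0.37,-0.003,1]]]'
python3 -m pendant '[[[0,0,0,0,0],[0,0,0,0,0],[0,0,0,0,0],[0,0,0,0,0],[0,0,0,0,0],[0,0,0,0,0],[0,0,0,0,0],[0,0,0,0,0]]]' 60
python3 - <<'E'
from h import *
to(544.5,21.2,166,-54.5)
E
```

```text
time_s: 2.75
eef_pos: [545.4, 22.5, 166.7]
ee_rot: [0.0, 0.952, 0.305, 0.001]
force: [0.4, -0.4, 0.1]
grip_width: 1.002
grip_force: 0.0
time_s: 3.55
eef_pos: [545.0, 22.4, 165.7]
ee_rot: [0.0, 0.952, 0.305, 0.0]
force: [0.8, -0.3, 3.4]
grip_width: 0.254
grip_force: 59.0
t 3.55 pos [545.   22.4 165.7] yaw_y -54.5 shift/200 [-0.006  0.004 -0.002] spin 0.0002 q [-0.17  0.42  1.53 -0.    1.19  0.78] F [ 0.8 -0.3  3.4] w 0.254
```

```bash
python3 -m pendant '[[[0,0,-0.1,0,0],[0,0,-0.25,0,0],[0,0,-0.45,0,0],[0,0,-0.475,0,0],[0,0,-0.475,0,0]]]'
python3 - <<'E'
from h import *
to(497,-280,261,-54.5)
E
```

```text
time_s: 4.05
eef_pos: [544.8, 22.5, 260.6]
ee_rot: [0.0, 0.952, 0.305, 0.0]
force: [0.5, -0.1, -2.5]
grip_width: 0.251
grip_force: 58.9
t 4.05 pos [544.8  22.5 260.6] yaw_y -54.5 shift/200 [-1.074  1.092 -0.002] spin 0.0002 q [-0.17  0.34  1.39  0.    1.42  0.78] F [ 0.5 -0.1 -2.5] w 0.251
```

```bash
python3 -m pendant '[[[-0.13,0.14,0,0,0],[-0.27,0.28,0,0,0],[-0.4,0.41,0,0,0],[-0.54,0.55,0,0,0],[-0.67,0.68,0,0,0],[-0.8,0.82,0,0,0],[-0.93,0.95,0,0,0],[-1,1,0,0,0],[-1,1,0,0,0],[-1,1,0,0,0]]]'
python3 - <<'E'
from h import *
to(497,-280,261,-54.5)
p,d=ctrl.capture('scene');cv2.imwrite('pics/s2.png',cv2.resize(p[90:310,130:400],None,fx=2.6,fy=2.6))
np.set_printoptions(precision=1,suppress=True)
# bowl centre from scene rim depth band, stick foot/shaft centre
P=cloud('scene',d)
S=P[215:285,205:290].reshape(-1,3);q=S[(S[:,2]>58)&(S[:,2]<72)];r=np.linalg.norm(q[:,:2]-[497,-280],axis=1);q=q[(r>70)&(r<95)]
A=np.c_[2*q[:,:2],np.ones(len(q))];x=np.linalg.lstsq(A,(q[:,:2]**2).sum(1),rcond=None)[0];print('bowl',x[:2],'r',np.sqrt(x[2]+x[:2]@x[:2]))
S=P.reshape(-1,3)
for a in(115,130,150,170,190,210,230):
    m=(abs(S[:,2]-a)<5)&(np.hypot(S[:,0]-497,S[:,1]+280)<40);print(a,m.sum(),S[m].mean(0))
E
```

```text
time_s: 5.05
eef_pos: [498.1, -255.6, 259.4]
ee_rot: [-0.001, 0.952, 0.305, -0.0]
force: [-0.1, 0.0, -1.0]
grip_width: 0.247
grip_force: 58.9
t 5.05 pos [ 498.1 -255.6  259.4] yaw_y -54.5 shift/200 [-0.076  0.096 -0.008] spin 0.0002 q [-0.68  0.37  1.34  0.    1.43  0.27] F [-0.1  0.  -1. ] w 0.247
bowl [ 499.4 -279.3] r 80.13220784943734
115 17 [ 504.7 -256.8  115.1]
130 24 [ 506.2 -255.8  130. ]
150 19 [ 505.9 -255.8  150.9]
170 23 [ 505.7 -257.   170.5]
190 20 [ 505.6 -256.7  190.9]
210 23 [ 505.7 -257.2  209.8]
230 22 [ 507.4 -258.   230. ]
```

View pics/s2.png

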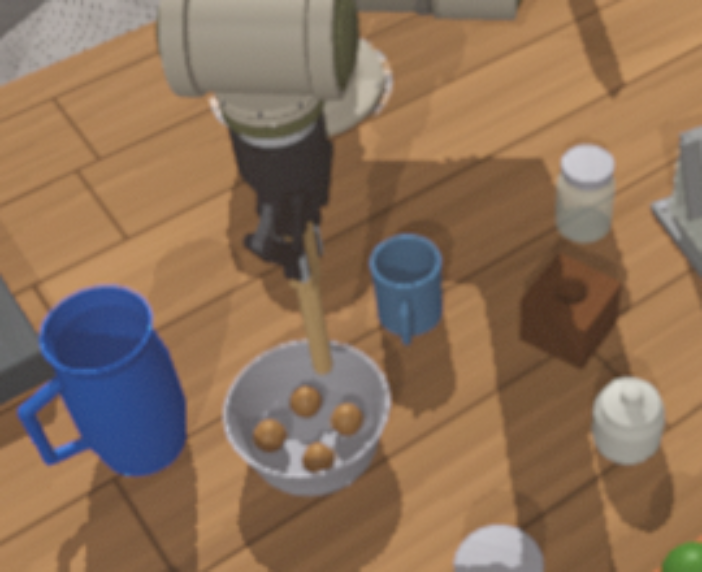

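The stick hangs vertical over the bowl; in this crop the walnuts are at (305,400), (347,418), (270,434) and (317,457), and the middle is free. Now centre over the bowl and go down.

```bash
python3 -m pendant '[[[-0.076,0.096,0,0,0],[-0.076,0.096,0,0,0],[-0.076,0.096,0,0,0],[-0.076,0.096,0.15,0,0],[-0.076,0.096,0.3,0,0],[-0.076,0.096,0.4,0,0],[-0.076,0.096,0.45,0,0],[-0.076,0.096,0.485,0,0],[-0.076,0.096,0.485,0,0]]]'
python3 - <<'E'
from h import *
to(497,-280,161,-54.5)
M=R.from_quat(np.roll(ctrl.sense()['ee_rot'],-1)).as_matrix()
for k,a in enumerate(np.radians(np.arange(0,360,15))): print(np.degrees(a).round(), (M.T@np.array([30*np.cos(a),30*np.sin(a),0])/200)[:2].round(3))
E
```

```text
time_s: 6.0
eef_pos: [497.2, -280.5, 163.2]
ee_rot: [-0.0, 0.952, 0.305, -0.0]
force: [0.2, -0.6, -0.7]
grip_width: 0.251
grip_force: 59.0
t 6.0 pos [ 497.2 -280.5  163.2] yaw_y -54.4 shift/200 [ 0.001 -0.002  0.011] spin 0.0003 q [-0.72  0.47  1.45  0.    1.22  0.23] F [ 0.2 -0.6 -0.7] w 0.251
0.0 [0.122 0.087]
15.0 [0.14  0.053]
30.0 [0.149 0.015]
45.0 [ 0.148 -0.025]
60.0 [ 0.137 -0.062]
75.0 [ 0.116 -0.095]
90.0 [ 0.087 -0.122]
105.0 [ 0.053 -0.14 ]
120.0 [ 0.015 -0.149]
135.0 [-0.025 -0.148]
150.0 [-0.062 -0.137]
165.0 [-0.095 -0.116]
180.0 [-0.122 -0.087]
195.0 [-0.14  -0.053]
210.0 [-0.149 -0.015]
225.0 [-0.148  0.025]
240.0 [-0.137  0.062]
255.0 [-0.116  0.095]
270.0 [-0.087  0.122]
285.0 [-0.053  0.14 ]
300.0 [-0.015  0.149]
315.0 [0.025 0.148]
330.0 [0.062 0.137]
345.0 [0.095 0.116]
```

```bash
python3 -m pendant '[[[0.075,0.008,0.005,0,0],[0.149,0.015,0.005,0,0],[0.148,-0.025,0.005,0,0],[0.137,-0.062,0.005,0,0],[0.116,-0.095,0.005,0,0],[0.087,-0.122,0.005,0,0],[0.053,-0.14,0.005,0,0],[0.015,-0.149,0.005,0,0],[-0.025,-0.148,0.005,0,0],[-0.062,-0.137,0.005,0,0],[-0.095,-0.116,0.005,0,0],[-0.122,-0.087,0.005,0,0]]]'
python3 -m pendant '[[[-0.018,0.034,0,0,0],[-0.027,0.072,0,0,0],[-0.026,0.112,0,0,0],[-0.015,0.149,0,0,0],[0.006,0.182,0,0,0],[0.035,0.209,0,0,0],[0.069,0.227,0,0,0],[0.107,0.236,0,0,0],[0.147,0.235,0,0,0],[0.184,0.224,0,0,0],[0.217,0.203,0,0,0],[0.244,0.174,0,0,0]]]'
python3 - <<'E'
from h import *
to(527,-280,161,-54.5)
cv2.imwrite('pics/x.png',ctrl.capture('top')[0])
p,d=ctrl.capture('scene');cv2.imwrite('pics/s3.png',cv2.resize(p[200:300,190:310],None,fx=4,fy=4))
E
```

```text
time_s: 7.2
eef_pos: [467.5, -281.5, 162.6]
ee_rot: [0.0, 0.952, 0.305, 0.001]
force: [4.7, 0.1, 0.5]
grip_width: 0.252
grip_force: 59.3
time_s: 8.4
eef_pos: [526.8, -280.5, 162.4]
ee_rot: [0.0, 0.952, 0.305, -0.001]
force: [-2.8, -1.8, 1.0]
grip_width: 0.251
grip_force: 59.9
t 8.4 pos [ 526.8 -280.5  162.4] yaw_y -54.5 shift/200 [ 0.002 -0.002  0.007] spin 0.0002 q [-0.68  0.53  1.37 -0.    1.25  0.27] F [-2.8 -1.8  1. ] w 0.251
```

View pics/s3.png

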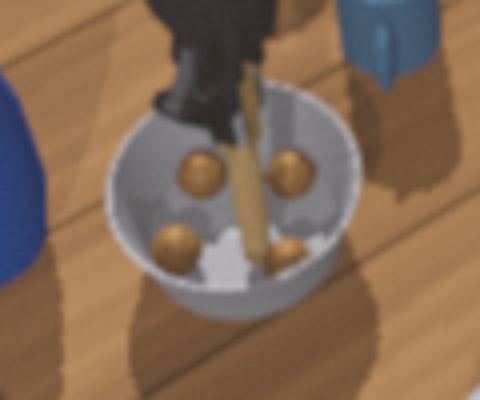

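The walnuts are still in the bowl and have moved round; in the crop they are at (200,175), (292,172), (175,248) and (288,255), with the stick foot at (258,255). I'll measure them against the start positions. If every walnut ends well away from all four starting spots, each must have moved.

```bash
cat >>h.py <<'E'
def nuts():
    p,d=ctrl.capture('scene');hsv=cv2.cvtColor(p,cv2.COLOR_BGR2HSV)
    P=cloud('scene',d)
    m=((hsv[...,0]<22)&(hsv[...,1]>110)&(np.hypot(P[...,0]-497,P[...,1]+280)<68)&(P[...,2]<52)).astype(np.uint8)
    n,l,s,ce=cv2.connectedComponentsWithStats(m)
    I=np.array([[531,-293],[507.6,-245],[477,-319],[462.6,-267.4]])
    for i in range(1,n):
        if s[i,4]>15:
            q=plane('scene',[ce[i]],23)[0,:2];v=q-[497,-280];print('nut',s[i,4],ce[i].round(),q.round(),'ang',np.degrees(np.arctan2(v[1],v[0])).round(),'r',np.hypot(*v).round(),'to starts',np.hypot(*(I-q).T).round())
    S=P[205:295,195:300].reshape(-1,3);q=S[(S[:,2]>58)&(S[:,2]<72)];r=np.hypot(q[:,0]-497,q[:,1]+280);q=q[(r>70)&(r<95)]
    A=np.c_[2*q[:,:2],np.ones(len(q))];x=np.linalg.lstsq(A,(q[:,:2]**2).sum(1),rcond=None)[0];print('bowl',x[:2].round(1))
    cv2.imwrite('pics/n.png',p)
E
python3 -c "
from h import *
nuts()"
```

```text
nut 96 [240. 244.] [ 454. -281.] ang -178.0 r 43.0 to starts [78. 65. 44. 17.]
nut 92 [262. 243.] [ 487. -233.] ang 101.0 r 48.0 to starts [74. 24. 87. 43.]
nut 97 [233. 262.] [ 493. -326.] ang -95.0 r 47.0 to starts [50. 83. 18. 67.]
nut 82 [258. 263.] [ 534. -275.] ang 8.0 r 37.0 to starts [18. 40. 72. 72.]
bowl [ 498.2 -277.2]
```

```bash
python3 -m pendant '[[[0.018,-0.034,0,0,0],[0.027,-0.072,0,0,0],[0.026,-0.112,0,0,0],[0.015,-0.149,0,0,0],[-0.006,-0.182,0,0,0],[-0.035,-0.209,0,0,0],[-0.069,-0.227,0,0,0],[-0.107,-0.236,0,0,0],[-0.147,-0.235,0,0,0],[-0.184,-0.224,0,0,0],[-0.217,-0.203,0,0,0],[-0.244,-0.174,0,0,0]]]'
python3 -c "
from h import *
nuts();to(497,-280,162)"
```

```text
time_s: 9.75
eef_pos: [467.2, -281.4, 162.4]
ee_rot: [-0.0, 0.952, 0.305, 0.001]
force: [5.7, 1.9, 0.1]
grip_width: 0.248
grip_force: 59.8
nut 93 [258. 241.] [ 476. -238.] ang 117.0 r 47.0 to starts [78. 33. 81. 32.]
nut 105 [238. 245.] [ 454. -289.] ang -168.0 r 43.0 to starts [77. 69. 38. 23.]
nut 100 [233. 262.] [ 493. -326.] ang -94.0 r 46.0 to starts [50. 82. 18. 66.]
nut 55 [261. 263.] [ 539. -268.] ang 16.0 r 44.0 to starts [26. 39. 80. 77.]
bowl [ 498.4 -277.2]
t 9.8 pos [ 467.1 -282.5  162.4] yaw_y -54.5 shift/200 [0.129 0.076 0.002] spin None q [-0.76  0.42  1.53  0.    1.19  0.19] F [ 2.6 -0.2 -0.7] w 0.249
```

```bash
python3 -m pendant '[[[-0.018,0.034,0,0,0],[-0.027,0.072,0,0,0],[-0.026,0.112,0,0,0],[-0.015,0.149,0,0,0],[0.006,0.182,0,0,0],[0.035,0.209,0,0,0],[0.055,0.18,0,0,0],[0.09,0.13,0,0,0],[0.122,0.087,0,0,0],[0.122,0.087,0,0,0]]]'
python3 -c "
from h import *
nuts();to(497,-280,162)
p=cv2.imread('pics/n.png')[200:300,190:310];cv2.imwrite('pics/s4.png',cv2.resize(p,None,fx=4,fy=4))"
```

```text
time_s: 10.8
eef_pos: [497.1, -279.4, 162.6]
ee_rot: [0.0, 0.952, 0.306, 0.0]
force: [0.1, -0.7, -1.2]
grip_width: 0.247
grip_force: 59.7
nut 90 [258. 242.] [ 477. -239.] ang 116.0 r 45.0 to starts [76. 31. 80. 32.]
nut 97 [234. 247.] [ 453. -300.] ang -156.0 r 48.0 to starts [78. 77. 31. 34.]
nut 26 [252. 254.] [ 501. -275.] ang 54.0 r 7.0 to starts [35. 31. 50. 39.]
nut 92 [234. 264.] [ 501. -329.] ang -86.0 r 49.0 to starts [47. 84. 26. 72.]
nut 57 [260. 264.] [ 540. -271.] ang 11.0 r 44.0 to starts [24. 42. 79. 78.]
bowl [ 499.4 -280.2]
t 10.85 pos [ 497.1 -280.2  162.7] yaw_y -54.4 shift/200 [ 0.    -0.001  0.003] spin None q [-0.72  0.47  1.45 -0.    1.22  0.23] F [ 0.8 -0.2  0.1] w 0.252
```

View pics/s4.png

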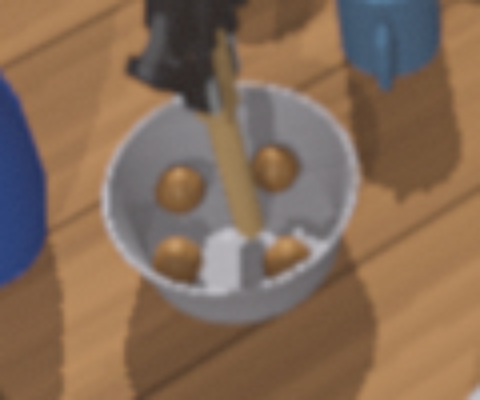

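The four walnuts now sit at about 116°, 204°, 274° and 15°, against 73°, 159°, 243° and -21° at the start. They are in the bowl and the bowl is where it was. One more circle gives clear margins.

```bash
python3 -m pendant '[[[0.07,-0.03,0,0,0],[0.137,-0.062,0,0,0],[0.116,-0.095,0,0,0],[0.087,-0.122,0,0,0],[0.053,-0.14,0,0,0],[0.015,-0.149,0,0,0],[-0.025,-0.148,0,0,0],[-0.062,-0.137,0,0,0],[-0.095,-0.116,0,0,0],[-0.122,-0.087,0,0,0]]]'
python3 -m pendant '[[[-0.018,0.034,0,0,0],[-0.027,0.072,0,0,0],[-0.026,0.112,0,0,0],[-0.015,0.149,0,0,0],[0.006,0.182,0,0,0],[0.035,0.209,0,0,0],[0.069,0.227,0,0,0],[0.107,0.236,0,0,0],[0.147,0.235,0,0,0],[0.184,0.224,0,0,0],[0.217,0.203,0,0,0],[0.244,0.174,0,0,0]]]'
python3 -m pendant '[[[0.018,-0.034,0,0,0],[0.027,-0.072,0,0,0],[0.026,-0.112,0,0,0],[-0.05,-0.1,0,0,0],[-0.122,-0.087,0,0,0],[-0.122,-0.087,0,0,0]]]'
python3 -c "
from h import *
nuts()"
```

```text
time_s: 11.85
eef_pos: [466.0, -281.2, 161.9]
ee_rot: [-0.001, 0.952, 0.305, -0.001]
force: [0.1, -0.3, -0.7]
grip_width: 0.251
grip_force: 59.9
time_s: 13.05
eef_pos: [526.8, -280.8, 162.3]
ee_rot: [0.0, 0.952, 0.305, -0.001]
force: [-3.2, -1.4, -0.4]
grip_width: 0.252
grip_force: 60.3
time_s: 13.65
eef_pos: [495.8, -282.7, 162.4]
ee_rot: [0.0, 0.953, 0.304, 0.0]
force: [-0.0, 0.4, -0.7]
grip_width: 0.25
grip_force: 60.3
nut 79 [253. 240.] [ 465. -249.] ang 136.0 r 45.0 to starts [79. 43. 71. 18.]
nut 98 [233. 248.] [ 453. -304.] ang -151.0 r 50.0 to starts [78. 80. 28. 38.]
nut 20 [246. 254.] [ 493. -287.] ang -123.0 r 8.0 to starts [39. 44. 36. 36.]
nut 74 [264. 259.] [ 536. -257.] ang 31.0 r 45.0 to starts [37. 30. 85. 74.]
nut 68 [238. 267.] [ 513. -324.] ang -70.0 r 47.0 to starts [36. 79. 36. 76.]
bowl [ 497.5 -280.7]
```

Each walnut has moved about 36–43 mm round the ring. Lift out and go back to the block.

```bash
python3 -m pendant '[[[0,0,-0.15,0,0],[0,0,-0.35,0,0],[0,0,-0.5,0,0],[0,0,-0.5,0,0]]]'
python3 -m pendant '[[[0.13,-0.14,0,0,0],[0.27,-0.28,0,0,0],[0.4,-0.41,0,0,0],[0.54,-0.55,0,0,0],[0.67,-0.68,0,0,0],[0.8,-0.82,0,0,0],[0.93,-0.95,0,0,0],[1,-1,0,0,0],[1,-1,0,0,0],[1,-1,0,0,0]]]'
python3 - <<'E'
from h import *
to(544.8,22,166,-54.5)
E
```

```text
time_s: 14.1
eef_pos: [498.3, -281.8, 266.7]
ee_rot: [0.003, 0.952, 0.305, 0.002]
force: [-0.6, 0.4, -1.5]
grip_width: 0.249
grip_force: 60.5
time_s: 15.1
eef_pos: [543.4, -2.2, 261.6]
ee_rot: [-0.0, 0.952, 0.305, -0.0]
force: [0.6, -0.8, -0.3]
grip_width: 0.252
grip_force: 60.4
t 15.1 pos [543.4  -2.2 261.6] yaw_y -54.5 shift/200 [ 0.076 -0.094  0.478] spin 0.0003 q [-0.22  0.33  1.39 -0.    1.42  0.73] F [ 0.6 -0.8 -0.3] w 0.252
```

```bash
python3 -m pendant '[[[0.076,-0.094,0,0,0],[0.076,-0.094,0,0,0],[0.076,-0.094,0,0,0],[0.076,-0.094,0,0,0]]]'
python3 - <<'E'
from h import *
to(544.8,22,166,-54.5)
P=cloud('scene',ctrl.capture('scene')[1]);S=P.reshape(-1,3)
for a in(110,130,150,170,190,210):
    m=(abs(S[:,2]-a)<6)&(np.hypot(S[:,0]-545,S[:,1]-22)<30);print(a,m.sum(),S[m].mean(0).round(1))
P=cloud('scene',np.load('pics/scene0.npy'));S=P.reshape(-1,3)
for a in(90,110,130,170,200):
    m=(abs(S[:,2]-a)<6)&(np.hypot(S[:,0]-545,S[:,1]-22)<30);print('start',a,m.sum(),S[m].mean(0).round(1))
E
```

```text
time_s: 15.5
eef_pos: [544.9, 21.1, 262.1]
ee_rot: [0.0, 0.952, 0.305, -0.0]
force: [-0.3, -0.0, -1.4]
grip_width: 0.25
grip_force: 60.4
t 15.5 pos [544.9  21.1 262.1] yaw_y -54.5 shift/200 [ 0.002 -0.004  0.481] spin -0.0002 q [-0.18  0.34  1.38 -0.    1.42  0.78] F [-0.3 -0.  -1.4] w 0.25
110 5 [546.5  12.3 113. ]
130 22 [547.8  13.6 129.4]
150 17 [548.6  14.5 149.3]
170 25 [548.1  14.7 170.8]
190 25 [549.9  14.5 190. ]
210 27 [549.2  14.5 209.3]
start 90 22 [552.7  18.4  90.4]
start 110 23 [552.5  19.2 109.6]
start 130 19 [553.3  18.8 130. ]
start 170 30 [554.   16.5 170.1]
start 200 32 [554.9  18.8 200.2]
```

```bash
python3 -m pendant '[[[0.02,-0.004,0,0,0],[0.02,-0.004,0.1,0,0],[0.02,-0.004,0.17,0,0],[0.02,-0.004,0.22,0,0],[0.02,-0.004,0.26,0,0],[0.02,-0.004,0.3,0,0],[0.02,-0.004,0.3,0,0]]]'
python3 - <<'E'
from h import *
to(547.5,24,166,-54.5)
p,d=ctrl.capture('scene');cv2.imwrite('pics/s5.png',cv2.resize(p[110:260,290:420],None,fx=4,fy=4))
E
```

```text
time_s: 16.25
eef_pos: [547.5, 25.2, 201.5]
ee_rot: [-0.0, 0.952, 0.305, -0.001]
force: [-0.5, 0.2, -0.2]
grip_width: 0.25
grip_force: 60.4
t 16.25 pos [547.5  25.2 201.5] yaw_y -54.5 shift/200 [-0.003  0.005  0.177] spin 0.0001 q [-0.17  0.39  1.47  0.    1.28  0.78] F [-0.5  0.2 -0.2] w 0.25
```

View pics/s5.png

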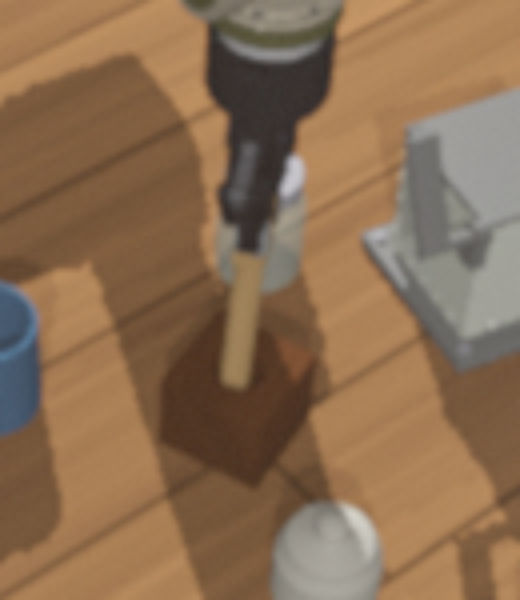

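The stick foot is in the hole mouth (236,385) with no contact force. Lower the rest of the way, release and rise.

```bash
python3 -m pendant '[[[0,0,0.06,0,0],[0,0,0.11,0,0],[0,0,0.15,0,0],[0,0,0.17,0,0],[0,0,0.175,0,0],[0,0,0.175,0,0]]]' && python3 -m pendant '[[[0,0,0,0,0.4],[0,0,0,0,0.6],[0,0,0,0,0.8],[0,0,0,0,1],[0,0,0,0,1],[0,0,0,0,1]]]' && python3 -m pendant '[[[0,0,-0.1,0,1],[0,0,-0.3,0,1],[0,0,-0.5,0,1],[0,0,-0.5,0,1],[0,0,-0.5,0,1]]]'
python3 - <<'E'
from h import *
np.set_printoptions(precision=1,suppress=True)
to(520,172,266,78)
p,d=ctrl.capture('scene');P=cloud('scene',d);S=P.reshape(-1,3)
for a in(90,130,170,200):
    m=(abs(S[:,2]-a)<6)&(np.hypot(S[:,0]-545,S[:,1]-22)<30);print(a,m.sum(),S[m].mean(0).round(1))
m=(S[:,2]>190)&(S[:,2]<235)&(np.hypot(S[:,0]-545,S[:,1]-22)<25);print('top',S[m].mean(0),S[m].max(0))
cv2.imwrite('pics/s6.png',cv2.resize(p[90:260,290:460],None,fx=3,fy=3))
E
```

```text
time_s: 16.9
eef_pos: [547.9, 25.1, 167.4]
ee_rot: [0.0, 0.952, 0.305, 0.0]
force: [1.0, -0.0, -0.6]
grip_width: 0.251
grip_force: 60.4
time_s: 17.5
eef_pos: [547.8, 25.2, 167.3]
ee_rot: [0.0, 0.952, 0.305, 0.0]
force: [0.6, -0.4, -0.1]
grip_width: 0.997
grip_force: 0.0
time_s: 18.0
eef_pos: [547.9, 25.2, 267.6]
ee_rot: [0.0, 0.952, 0.305, 0.0]
force: [0.1, 0.1, -0.3]
grip_width: 0.998
grip_force: 0.0
t 18.0 pos [547.9  25.2 267.6] yaw_y -54.5 shift/200 [ 0.3 -0.7  0. ] spin 0.2641 q [-0.2  0.3  1.4 -0.   1.4  0.8] F [ 0.1  0.1 -0.3] w 0.998
90 22 [549.2  16.8  91. ]
130 19 [549.6  17.7 130.6]
170 33 [550.5  16.1 170.3]
200 30 [550.4  17.6 200.8]
top [548.1  20.  207.7] [559.3  36.2 218.5]
```

View pics/s6.png

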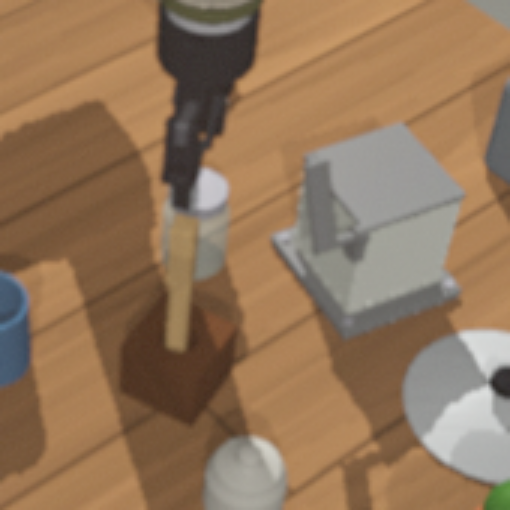

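The stick stands upright in the block at (180,285). Now to the lever: turn, close the fingers, and go in front of it.

```bash
python3 - <<'E'
from h import *
to(511,175.6,267,78)
E
python3 -m pendant '[[[0,0,-0.05,0,0],[0.1,-0.25,-0.05,0.06,0],[0.2,-0.5,-0.05,0.12,0],[0.28,-0.72,-0.05,0.18,0],[0.28,-0.72,-0.05,0.264,0],[0.28,-0.72,-0.05,0.264,0],[0.28,-0.72,-0.05,0.264,0],[0.28,-0.72,-0.05,0.264,0]]]'
python3 - <<'E'
from h import *
to(511,175.6,180,78)
E
```

```text
t 18.05 pos [547.5  25.2 266.5] yaw_y -54.5 shift/200 [ 0.289 -0.718 -0.002] spin 0.2641 q [-0.17  0.34  1.37  0.    1.43  0.78] F [-0.  -0.   0.1] w 1.003
time_s: 18.85
eef_pos: [509.5, 175.0, 277.0]
ee_rot: [0.0, 0.994, -0.105, -0.001]
force: [0.8, 0.5, 0.0]
grip_width: 0.001
grip_force: 0.0
t 18.85 pos [509.5 175.  277. ] yaw_y -102.0 shift/200 [ 0.007 -0.004  0.485] spin -0.0001 q [ 0.11  0.32  1.37 -0.    1.45  1.89] F [0.8 0.5 0. ] w 0.001
```

```bash
python3 -m pendant '[[[0,0,0.15,0,0],[0,0,0.3,0,0],[0,0,0.45,0,0],[0,0,0.485,0,0],[0,0,0.485,0,0],[0,0,0.485,0,0]]]'
python3 - <<'E'
from h import *
to(511,175.6,180,78)
p,d=ctrl.capture('scene');cv2.imwrite('pics/s7.png',cv2.resize(p[90:210,340:460],None,fx=4,fy=4))
P=cloud('scene',d)[90:210,340:460].reshape(-1,3);u=np.array([.978,-.208]);v=np.array([.208,.978])
q=P[:,:2]-[584,160];X=q@u;Y=q@v
m=(X>-48)&(X<15)&(abs(Y)<28)&(P[:,2]>150)&(P[:,2]<215);print('lever X,Y rel root',X[m].mean(),Y[m].min(),Y[m].max(),Y[m].mean())
m=(X>-95)&(X<-50)&(abs(Y)<45)&(P[:,2]>178)&(P[:,2]<230);print('finger',m.sum(),X[m].min(),X[m].max(),Y[m].min(),Y[m].max())
E
```

```text
time_s: 19.45
eef_pos: [510.4, 174.9, 181.8]
ee_rot: [-0.0, 0.995, -0.104, 0.001]
force: [-0.1, -1.1, 1.0]
grip_width: -0.0
grip_force: 0.0
t 19.45 pos [510.4 174.9 181.8] yaw_y -101.9 shift/200 [ 0.002 -0.004  0.009] spin 0.0004 q [0.11 0.39 1.53 0.   1.22 1.89] F [-0.1 -1.1  1. ] w -0.0
lever X,Y rel root -22.879168894664623 -10.848045393034777 14.997480486974617 0.6107293564768421
finger 131 -86.29084365676306 -58.7455703314321 -28.25499713411743 31.138534409154584
```

View pics/s7.png

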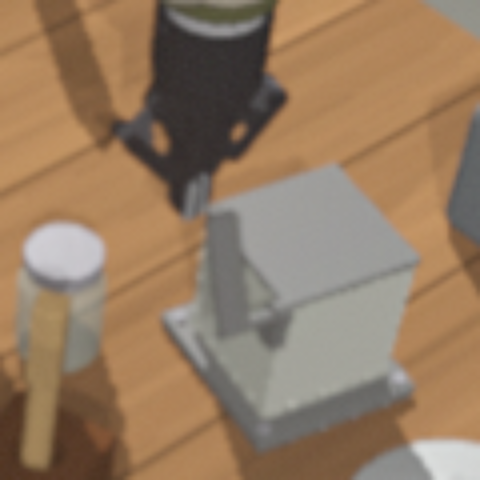

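The closed fingertips (190,205) are right in front of the lever's upper end (222,215) and aligned with it. Push along tool +x.

```bash
python3 -m pendant '[[[0.06,0,0,0,0],[0.1,0,0,0,0],[0.13,0,0,0,0],[0.16,0,0,0,0],[0.19,0,0,0,0],[0.22,0,0,0,0],[0.25,0,0,0,0],[0.27,0,0,0,0],[0.3,0,0,0,0],[0.32,0,0,0,0],[0.34,0,0,0,0],[0.34,0,0,0,0]]]'
cat >>h.py <<'E'
def flap(tag):
    to(586,159.6,181)
    u=np.array([.978,-.208]);v=np.array([.208,.978])
    for n in('scene','top'):
        p,d=ctrl.capture(n);cv2.imwrite(f'pics/{tag}_{n}.png',p);P=cloud(n,d).reshape(-1,3)
        q=P[:,:2]-[584,160];X=q@u;Y=q@v;Z=P[:,2]
        m=(Y>45)&(Y<155)&(X<0)&(X>-130)&(Z>132)&(Z<250)
        # lid top plane: lid rigid about hinge axis; fit Z vs X by robust line
        x=X[m];z=Z[m];k=np.ones(len(x),bool)
        for _ in range(6):
            c=np.polyfit(x[k],z[k],1);r=abs(z-np.polyval(c,x));k=r<max(4,1.5*np.median(r))
        print(n,'lid pts',len(x),k.sum(),'angle',np.degrees(np.arctan(-c[0])).round(1),'z at hinge',c[1].round(1))
E
python3 -c "
from h import *
flap('f1')"
```

```text
time_s: 20.7
eef_pos: [576.3, 160.7, 179.9]
ee_rot: [0.0, 0.995, -0.104, -0.0]
force: [-4.4, 0.8, 0.8]
grip_width: 0.001
grip_force: 2.1
t 20.7 pos [576.3 160.7 179.9] yaw_y -102.0 shift/200 [ 0.049 -0.005 -0.006] spin None q [0.08 0.51 1.34 0.   1.29 1.86] F [-4.4  0.8  0.8] w 0.001
scene lid pts 950 762 angle 38.8 z at hinge 135.2
top lid pts 264 227 angle 38.8 z at hinge 134.3
```

```bash
python3 -m pendant '[[[0.015,0,0,0,0],[0.032,0,0,0,0],[0.032,0,0,0,0],[0.032,0,0,0,0]]]'
python3 -c "
from h import *
flap('f2')"
```

```text
time_s: 21.2
eef_pos: [582.1, 159.5, 180.0]
ee_rot: [0.0, 0.995, -0.104, -0.0]
force: [-3.7, 1.8, -1.8]
grip_width: 0.0
grip_force: 2.0
t 21.2 pos [582.1 159.5 180. ] yaw_y -102.0 shift/200 [ 0.019 -0.004 -0.005] spin None q [0.07 0.53 1.32 0.   1.3  1.85] F [-3.7  1.8 -1.8] w 0.0
scene lid pts 924 743 angle 44.7 z at hinge 135.5
top lid pts 271 238 angle 44.1 z at hinge 135.5
```

```bash
python3 -m pendant '[[[0.003,0,0,0,0],[0.003,0,0,0,0],[0.003,0,0,0,0],[0.003,0,0,0,0]]]'
python3 -c "
from h import *
flap('f3')
u=np.array([.978,-.208]);v=np.array([.208,.978])
for n in('scene','top'):
    P=cloud(n,np.load(f'pics/{n}0.npy')).reshape(-1,3);q=P[:,:2]-[584,160];X=q@u;Y=q@v;m=(Y>50)&(Y<145)&(X<-5)&(X>-105)&(abs(P[:,2]-136)<8);print('shut bias',np.degrees(np.arctan(-np.polyfit(X[m],P[m,2],1)[0])).round(2))
cv2.imwrite('pics/f3v.png',cv2.imread('pics/f3_scene.png')[60:300,140:520])"
```

```text
time_s: 21.7
eef_pos: [583.0, 159.3, 180.3]
ee_rot: [-0.0, 0.995, -0.104, -0.0]
force: [-5.1, 1.2, -2.2]
grip_width: 0.001
grip_force: 2.0
t 21.7 pos [583.  159.3 180.3] yaw_y -102.0 shift/200 [ 0.014 -0.004 -0.003] spin None q [0.07 0.53 1.32 0.   1.3  1.85] F [-5.1  1.2 -2.2] w 0.001
scene lid pts 916 712 angle 45.2 z at hinge 135.9
top lid pts 271 234 angle 45.4 z at hinge 134.8
shut bias -0.17
shut bias 0.08
```

View pics/f3v.png

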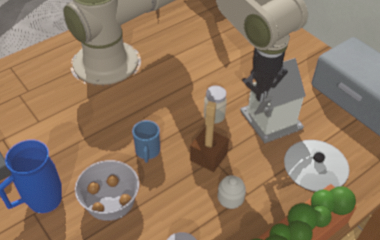

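The lid is held at 45° by the fingers at (262,95). The stick stands in its block at (210,120), all four walnuts are in the bowl at (107,190), and nothing else has moved.

```bash
python3 -c "
from rig import ctrl
print(ctrl.finish_job())"
```

```text
the job is handed in; nothing more can be done
None
```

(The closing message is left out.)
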